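Release the spring drawer of the parts cabinet with the release pin

TASK

The blue drawer of the small grey parts cabinet has no handle: it is held by a spring catch hidden somewhere below the small yellow-framed hole in the cabinet's top. Take the red-handled release pin from its wooden stand, push it straight down the hole, feel for the catch and press it gently (never more than 30 N on the cabinet) until the drawer runs out, keeping the pin in the hole until the drawer is fully out; then put the pin back upright in its stand, fully home, and let go. Do not disturb the other things on the bench.

Things in the scene. Friction and masses are not known exactly. Their poses are not given: they have to be found in the camera images.
- cabinet: small grey steel parts cabinet screwed to the bench, 200 (x) x 160 (y) x 120 mm high, flat 6 mm top. Origin: centre of its underside on the bench; +z up; its front with the blue drawer faces its -x. It does not move.
- hole (a point): centre of the round access hole in the cabinet's top, level with the top surface (120 mm above the bench), 45 mm behind the cabinet's centre (its +x); z up. Hole 12 mm across, rim chamfered 2 mm, inside a 42 mm yellow square frame. The flat pad of the spring catch (44 mm across, centred below the hole) lies hidden 16 to 54 mm below the top surface, at a different depth each time, unmeasured.
- drawer (a joint): how far the handleless blue drawer has slid out of the cabinet along its -x, in m: 0 shut and latched, 0.06 fully out at its stop. The catch pad resists with 5 N at first touch, plus 0.35 N per mm; it lets go when pushed down 6 mm and meets a rigid stop at 9 mm. The drawer's own damped spring then drives it fully out in about 1.5 s. It cannot be pulled while latched.
- pin: release pin, about 120 g, rigid: straight steel rod 8 mm in diameter, 80 mm long, with a round tip, and above it a red square handle 24 x 24 mm (sides along the pin's x and y), 55 mm tall. Origin: the tip of the rod, on its axis; z points up from tip to handle. It starts upright in its stand, the handle's underside resting on the stand's top.
- pin_shoulder (a point): middle of the underside of the pin's red handle, on the pin's axis, 80 mm above the tip.
- stand: wooden block 64 x 64 mm, 85 mm high, fixed to the bench, with a vertical through hole of 14 mm diameter (2 mm chamfer) in the middle of its top. Origin: centre of its underside; z up. With the pin home, the pin's tip is 5 mm above the bench and the handle's underside rests on the block's top.
- carton: bystander: loose cardboard box 90 x 70 x 60 mm. Origin at the centre of its underside.
- oil_bottle: bystander: loose yellow bottle, 52 mm diameter, 140 mm high. Origin at the centre of its underside.
- screw_jar: bystander: loose glass jar, 60 mm diameter, 80 mm high. Origin at the centre of its underside.
- bearing: bystander: loose steel ring, 62 mm outer diameter, 18 mm high. Origin at the centre of its underside.
- driver: bystander: loose screwdriver with orange handle lying on the bench. Origin in its middle, below.
- bushing: bystander: loose brass cylinder, 36 mm diameter, 35 mm high. Origin at the centre of its underside.

How it is judged:
By the outcome, as a careful person would: the job done as asked, in the order asked, and still so for the second after the job is handed in, with the robot touching nothing.
It also fails if it takes over 56 s, if anything falls off the work surface, if the arm or the gripper's body presses on something with over 40 N, if the wrist force passes 120 N, or if a joint passes its speed limit or range.

ROBOT

A 6-joint arm with a two-finger parallel gripper is mounted at the origin on the work surface. World frame = base frame: x ahead of the robot, y to its left, z up, the work surface at z = 0. Lengths are in mm, angles in rad, forces in N, time in s.
With the tool pointing down it reaches from about 400 to 925 mm from the base axis. Payload 12.5 kg.
Tool frame: the origin (TCP) lies between the finger pads; the fingertips stand 11 mm ahead of it and the grasp point (between the pads) lies 8 mm behind it (env.tip_extent is the distance from the TCP to the fingertips, in mm); x points along the fingers, z is the direction in which the jaws open and shut, and the axes are right-handed (so a half turn about x gives the same grasp; the last joint's range is limited). The gripper opens to 95 mm and grips with 3 to 60 N. Pads are 20 mm wide; open, the fingers measure 119 mm over their backs; the gripper's body (75 mm by 180 mm) begins 59 mm behind the grasp point.
Start: joints at [1.125, 0.491, 1.559, -0, 1.092, -0.106], TCP at [208.296, 589.289, 193.161] pointing down, gripper open.
Joint ranges: [-3.1, 3.1], [-0.84, 2.19], [0.05, 2.79], [-1.13, 4.28], [0.06, 2.93], [-2.69, 2.69]. Speed limits (rad/s): [2.22, 2.22, 2.79, 3.14, 3.14, 3.14].

INTERFACE

Orientations are given as [roll, pitch, yaw] about the fixed x, y, z axes, in that order (R = Rz(yaw) Ry(pitch) Rx(roll)).
In Python, from cell import status, imaging, env gives the robot as it stands. The module is installed in compiled form; this text tells all that it offers.
- The arm moves only by the tool apply_moves, never from a script. Its argument "increments" is a list of rows, each a list of 5 numbers: the closure, from 0 (fully open) to 1 (shut), then the shift along the tool's x, y, z in mm, then the turn about the tool's x in degrees. A call has 1 to 10 rows; each row shifts and turns the commanded pose from where the row before left it, along the tool's axes as they then stand; what a row does not reach is not made up. A row lasts 1/10 s, in which the tool goes at most 50 mm and 8.59 degrees, less where a joint would pass 70% of its speed; a pose out of reach is approached as far as the arm can. A call with a gripper value outside its range is refused whole. The fingers move at their own pace and stop on an object; the grip force is fixed at half the most. Time passes only in rows, so rows that do not move let the fingers close. It gives the time, the measured TCP pose, the force and the opening at its end, in the units of the state.
- status.state(): the state, without advancing time (a new reading comes with each control period).
- imaging.read_camera(name): name is "scene" or "top" or "wrist"; returns a dict with "pixels" (384x512x3 uint8, red, green, blue), "fovy" (degrees; the focal length in pixels is half the picture's height over the tangent of half this angle, whatever the lens; pixels are square), "cx", "cy" (the principal point, pixels), "R" (3x3) and "t" (3): a world point X has camera coordinates R X + t. Camera axes: x right, y down, z forward; pixel columns grow to the right and rows downward; lengths in mm; the calibration is good to about 2 mm. A picture is of the moment at which its call begins. There is no depth.
- env.job_done(): hands the job in, once; it reports no verdict.
The state is a dict: "t": time; "joints": joint angles; "qvel": joint speeds; "tau": joint torques, N m; "eef_pos": TCP position; "tcp_rot": TCP orientation; "ft_force": force on the tool from outside, world axes, zero at the start; "moment": the same for the moment, N m; "opening": opening from 0.0 (shut) to 1.0 (fully open).
Only numpy, scipy, OpenCV 4.12 (cv2) and the standard library are available. Lean on these libraries where they do the work, as an engineer would, in place of code of your own. Each camera call takes 0.05 s, during which the arm holds its last target. There are 200 camera calls.

## Working session

There is one attempt and no reset: what is moved stays moved. The work goes in short steps, Python scripts to look and compute and a tool call to move; the robot and the scene stay as the last step left them, time stands still between calls to the robot, and variables do not carry over. Pictures are saved under pics/ and viewed, about 8 in all and at most 12, crops included, and the job is handed in when it is done.

Besides the shell and the picture viewer there is one more tool, called after "Request:" by a JSON object that holds its "name" and its "arguments", one argument or row to a line. apply_moves: Moves the arm, as the interface text tells. Its arguments: {"type":"object","properties":{"increments":{"type":"array"}},"required":["increments"]}

```bash
mkdir -p pics
cat > h.py <<'E'
import numpy as np, cv2
from cell import status, imaging, env
def snap(n,save=None,crop=None,k=1):
    c=imaging.read_camera(n); im=c["pixels"][:,:,::-1].copy()
    if save:
        o=im
        if crop: x0,y0,x1,y1=crop; o=im[y0:y1,x0:x1]
        cv2.imwrite("pics/"+save,cv2.resize(o,None,fx=k,fy=k,interpolation=cv2.INTER_CUBIC))
    return c
def f(c): return c["pixels"].shape[0]/2/np.tan(np.radians(c["fovy"])/2)
def ray(c,u,v):
    R=np.array(c["R"]);t=np.array(c["t"])
    d=R.T@np.array([(u-c["cx"])/f(c),(v-c["cy"])/f(c),1]); return -R.T@t,d
def atz(c,u,v,z):
    o,d=ray(c,u,v); return o+d*(z-o[2])/d[2]
def proj(c,X):
    p=np.array(c["R"])@np.array(X)+np.array(c["t"]); return p[:2]/p[2]*f(c)+[c["cx"],c["cy"]]
E
python3 - <<'E'
from h import *
import pickle
s=status.state();print({k:np.round(v,3) for k,v in s.items()})
d={}
for n in("scene","top","wrist"):
    c=snap(n,n+"0.png",k=1.5);d[n]=c
    print(n,c["fovy"],c["cx"],c["cy"],np.round(ray(c,c["cx"],c["cy"]),2))
pickle.dump(d,open("c0.pkl","wb"))
E
```

```text
{'t': np.float64(0.0), 'joints': array([ 1.125,  0.492,  1.559, -0.   ,  1.092, -0.106]), 'qvel': array([-0.   , -0.002, -0.   , -0.   , -0.003,  0.   ]), 'tau': array([-2.0000e-03, -6.1263e+01, -2.5818e+01,  6.9000e-02,  4.8000e-02,
       -0.0000e+00]), 'eef_pos': array([208.16 , 589.014, 192.558]), 'tcp_rot': array([ 3.07 ,  1.57 , -1.982]), 'ft_force': array([-0.666, -0.326, -0.363]), 'moment': array([ 0.021,  0.008, -0.007]), 'opening': np.float64(1.003)}
scene 48.9054631381599 251.77074180005337 198.5329356464109 [[ 1.34231e+03 -5.57100e+01  6.99340e+02]
 [-8.10000e-01  6.00000e-02 -5.80000e-01]]
top 50.36960667253006 257.8844432131147 193.29115470018178 [[ 4.88050e+02  2.74900e+01  1.20581e+03]
 [ 3.00000e-02 -2.00000e-02 -1.00000e+00]]
wrist 69.45329046139557 252.27335771686535 190.32320759223472 [[ 1.3952e+02  6.1493e+02  3.8446e+02]
 [ 2.5000e-01 -9.0000e-02 -9.6000e-01]]
```

View pics/top0.png

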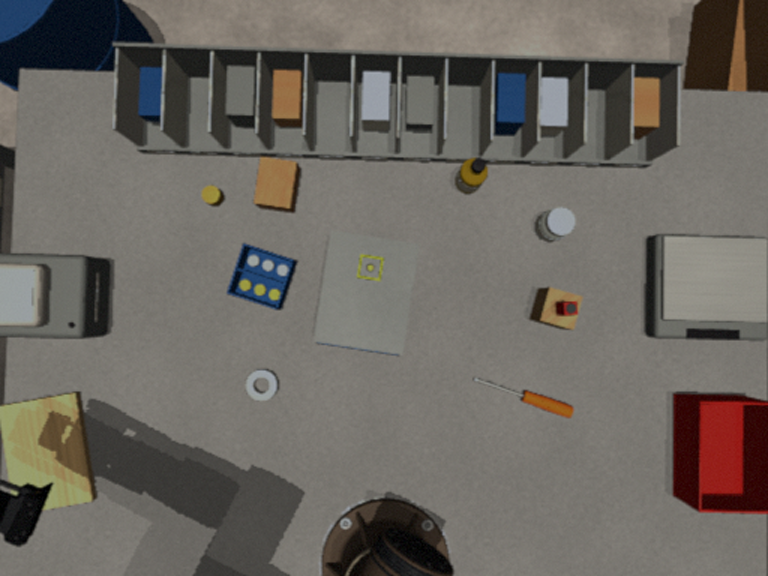

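View pics/scene0.png

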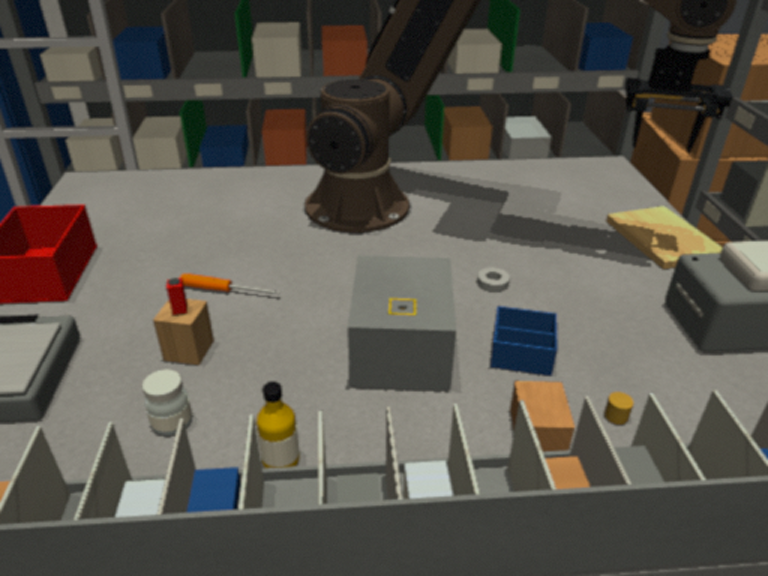

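The top view shows the hole frame at about (370,267)/1.5, the pin handle at (568,308)/1.5, and the bystanders clear of both. Next, an enlarged crop of each from both cameras.

Run:
```python
from h import *
import pickle
d=pickle.load(open("c0.pkl","rb"))
def crop(n,u,v,r=24):
    im=d[n]["pixels"][:,:,::-1]; u=int(u);v=int(v)
    o=cv2.resize(im[v-r:v+r,u-r:u+r],None,fx=8,fy=8,interpolation=cv2.INTER_CUBIC)
    print(n,u-r,v-r); 
    for i in range(0,2*r,8): cv2.putText(o,str(u-r+i),(i*8,10),0,.35,(255,255,255));cv2.putText(o,str(v-r+i),(0,i*8+4),0,.35,(255,255,255))
    return cv2.resize(o,(384,300)) if 0 else o
a=np.hstack([crop("top",247,178),crop("top",375,205)])
b=np.hstack([crop("scene",268,204),crop("scene",122,212)])
o=np.vstack([a,b]); cv2.imwrite("pics/cr.png",cv2.resize(o,None,fx=.78,fy=.78,interpolation=cv2.INTER_AREA))
```

```text
top 223 154
top 351 181
scene 244 180
scene 98 188
```

View pics/cr.png

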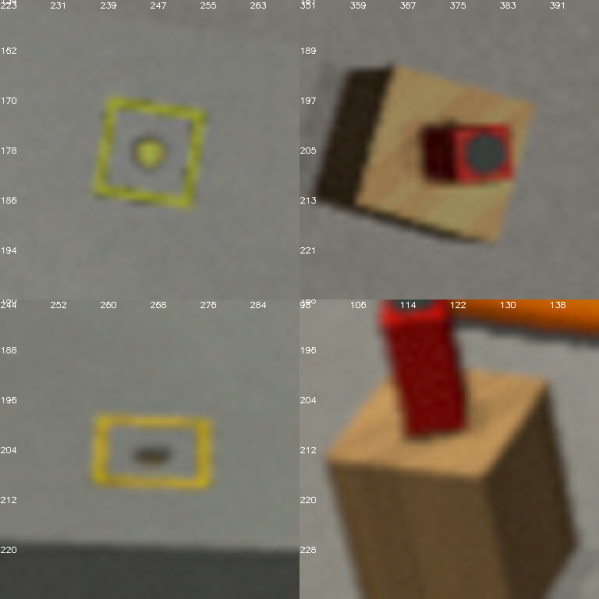

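Run:
```python
from h import *
import pickle
from scipy.spatial.transform import Rotation as Ro
d=pickle.load(open("c0.pkl","rb"))
T=d["top"];S=d["scene"]
m=lambda x,y,ox,oy,x0=0,y0=0:(ox+(x-x0+.5)/6.24-.5,oy+(y-y0+.5)/6.24-.5)
fr=np.array([atz(T,*m(x,y,223,154),120) for x,y in[(108,100),(204,114),(190,205),(97,192)]])
fs=np.array([atz(S,*m(x,y,244,180,0,300),120) for x,y in[(95,416),(211,418),(210,488),(93,484)]])
print("hole",fr.mean(0),fs.mean(0));print(np.diff(fr,axis=0))
e=fr[0]-fr[3]+fr[1]-fr[2];print("cab yaw",np.degrees(np.arctan2(e[1],e[0])))
b=np.array([atz(T,*m(x,y,351,181,300),85) for x,y in[(393,65),(534,105),(495,242),(357,205)]])
bs=np.array([atz(S,*m(x,y,98,188,300,300),85) for x,y in[(385,382),(549,381),(484,478),(328,458)]])
print("stand",b.mean(0),bs.mean(0));print(np.linalg.norm(np.diff(b,axis=0),axis=1));e=b[0]-b[3]+b[1]-b[2];print("stand yaw",np.degrees(np.arctan2(e[1],e[0])))
print(b)
h=np.array([atz(T,*m(x,y,351,181,300),140) for x,y in[(455,125),(511,124),(513,181),(457,183)]])
print("handle",h.mean(0),atz(T,*m(486,153,351,181,300),140));print(np.diff(h,axis=0))
s=status.state();R=Ro.from_euler("xyz",s["tcp_rot"]).as_matrix();print(R.round(3))
W=d["wrist"];Rw=np.array(W["R"]);cw=-Rw.T@W["t"]
print("cam in tool",R.T@(cw-s["eef_pos"]),(R.T@Rw.T).round(2))
```

```text
hole [564.80586805  41.93378608 120.        ] [560.97915612  44.2898389  120.        ]
[[ -4.8715781  -41.1341149    0.        ]
 [-39.06367977   4.95538217   0.        ]
 [  4.48941842  39.78912558   0.        ]]
cab yaw -6.2266225295971225
stand [ 501.5640947  -310.06894032   85.        ] [ 502.70250172 -309.64001795   85.        ]
[64.94217141 63.10896614 63.18579217]
stand yaw -14.251820743516316
[[ 540.38308991 -286.42685679   85.        ]
 [ 524.33820052 -349.35576233   85.        ]
 [ 463.39436228 -332.967041     85.        ]
 [ 478.14072612 -271.52610118   85.        ]]
handle [ 501.72673267 -310.05413776  140.        ] [ 501.84903328 -310.89492507  140.        ]
[[  1.03877917 -23.64630415   0.        ]
 [-23.92588255  -1.21360131   0.        ]
 [ -1.44875456  23.62243895   0.        ]]
[[-0.    -0.943  0.333]
 [-0.001  0.333  0.943]
 [-1.     0.    -0.001]]
cam in tool [-191.74479019   73.37576394    1.3165533 ] [[-0.   -0.26  0.96]
 [ 0.   -0.96 -0.26]
 [ 1.    0.    0.  ]]
```

Hole ≈ (563,43), pin ≈ (502,-310), handle yaw ≈ 3°. The two views agree to about 4 mm, and the sizes check. First I'll turn the jaws from 70.5° to 3°.

Request:
{"name": "apply_moves", "arguments": {
  "increments": [
    [0,0,0,0,8.5],
    [0,0,0,0,8.5],
    [0,0,0,0,8.5],
    [0,0,0,0,8.5],
    [0,0,0,0,8.5],
    [0,0,0,0,8.5],
    [0,0,0,0,8.5],
    [0,0,0,0,8]
  ]
}}

```text
t: 0.95
eef_pos: [208.2, 589.2, 192.9]
tcp_rot: [-2.109, 1.57, -2.062]
ft_force: [0.5, -0.5, 0.3]
opening: 0.999
```

Request:
{"name": "apply_moves", "arguments": {
  "increments": [
    [0,0,-25,25,0],
    [0,0,-30,25,0],
    [0,0,-30,25,0],
    [0,0,-30,25,0],
    [0,0,-30,25,0],
    [0,0,-30,25,0],
    [0,0,-30,25,0],
    [0,0,-30,25,0],
    [0,0,-30,20,0],
    [0,0,-30,20,0]
  ]
}}

```text
t: 1.95
eef_pos: [464.3, 306.0, 193.0]
tcp_rot: [-2.988, 1.571, -2.935]
ft_force: [0.9, 0.5, 1.3]
opening: 1.001
```

Request:
{"name": "apply_moves", "arguments": {
  "increments": [
    [0,0,-40,10,0],
    [0,0,-40,10,0],
    [0,0,-40,10,0],
    [0,0,-40,10,0],
    [0,0,-40,0,0],
    [0,0,-40,0,0],
    [0,0,-40,0,0],
    [0,0,-40,0,0],
    [0,0,-40,0,0],
    [0,0,-40,0,0]
  ]
}}

```text
t: 2.95
eef_pos: [524.4, -91.6, 193.1]
tcp_rot: [1.991, 1.571, 2.044]
ft_force: [0.4, 0.0, 0.3]
opening: 0.999
```

Request:
{"name": "apply_moves", "arguments": {
  "increments": [
    [0,0,-40,-5,0],
    [0,0,-40,-5,0],
    [0,0,-40,-5,0],
    [0,0,-40,-6,0],
    [0,0,-40,-6,0],
    [0,0,-17,-6,0],
    [0,0,0,0,0]
  ]
}}

```text
t: 3.65
eef_pos: [502.4, -310.0, 192.6]
tcp_rot: [2.419, 1.57, 2.469]
ft_force: [0.5, 1.0, -0.9]
opening: 0.994
```

```bash
cat >> h.py <<'E'
from scipy.spatial.transform import Rotation as Ro
def pose():
    s=status.state(); R=Ro.from_euler("xyz",s["tcp_rot"]).as_matrix(); return np.array(s["eef_pos"]),R,s
def need(X):
    p,R,s=pose(); return (R.T@(np.array(X)-p)).round(1)
E
python3 - <<'E'
from h import *
import pickle
W=snap("wrist","w1.png",k=1.5);T=snap("top");S=snap("scene");pickle.dump(dict(wrist=W,top=T,scene=S),open("c1.pkl","wb"))
p,R,s=pose();print(p,np.degrees(np.arctan2(R[1,2],R[0,2])),R[:,0].round(4),s["joints"].round(2))
print(proj(W,[501.8,-310.3,140])*1.5)
E
```

```text
[ 503.21228815 -307.14412917  193.02705379] 3.061687470076308 [-3.e-04  7.e-04 -1.e+00] [-0.66  0.44  1.65  0.    1.05 -0.71]
[375.93551489 299.28541639]
```

View pics/w1.png

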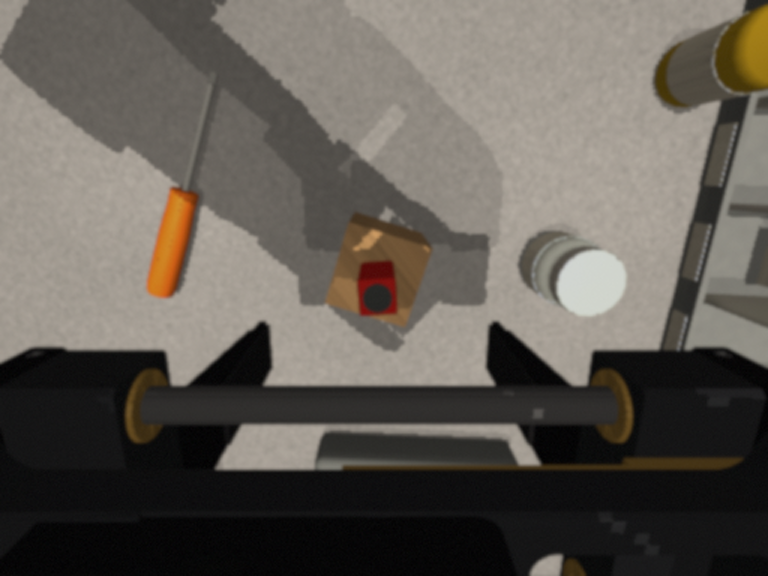

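The wrist view shows the handle's top circle at (377,297), against a prediction of (376,299). The measurement holds.

Run:
```python
from h import *
import pickle
d=pickle.load(open("c1.pkl","rb"));W=d["wrist"]
print(atz(W,377/1.5-.2,297/1.5-.2,140))
for i in range(5):
    snap("wrist"); p,R,s=pose();print(p.round(1),np.degrees(np.arctan2(R[1,2],R[0,2])).round(2),s["ft_force"].round(1))
print(need([501.5,-309.5,121]))
```

```text
[ 502.18631204 -308.61848248  140.        ]
[ 503.4 -307.   193.2] 3.09 [0.1 0.  0. ]
[ 503.5 -307.   193.2] 3.12 [ 0.2 -0.5  0.3]
[ 503.5 -307.1  193.3] 3.12 [0.1 0.1 0.3]
[ 503.5 -307.3  193.3] 3.11 [-0.6 -0.2  0.1]
[ 503.5 -307.5  193.3] 3.1 [-0.1  0.5  0.1]
[72.3 -1.9 -2.1]
```

Request:
{"name": "apply_moves", "arguments": {
  "increments": [
    [0,15,-2,-1.5,0],
    [0,20,0,0,0],
    [0,20,0,0,0],
    [0,20,0,0,0],
    [0,11,0,0,0],
    [0,0,0,0,0],
    [1,0,0,0,0],
    [1,0,0,0,0],
    [1,0,0,0,0],
    [1,0,0,0,0]
  ]
}}

```text
t: 5.05
eef_pos: [502.0, -310.6, 107.7]
tcp_rot: [-0.668, 1.57, -0.615]
ft_force: [-0.6, -0.0, 0.7]
opening: 0.719
```

Request:
{"name": "apply_moves", "arguments": {
  "increments": [
    [1,0,0,0,0],
    [1,0,0,0,0],
    [1,0,0,0,0],
    [1,0,0,0,0],
    [1,0,0,0,0],
    [1,0,0,0,0]
  ]
}}

```text
t: 5.65
eef_pos: [501.8, -310.4, 107.1]
tcp_rot: [1.834, 1.571, 1.887]
ft_force: [0.4, -0.2, 0.1]
opening: 0.257
```

Run:
```python
from h import *
import pickle
W=snap("wrist","w2.png",k=1.5);T=snap("top");S=snap("scene");pickle.dump(dict(wrist=W,top=T,scene=S),open("c2.pkl","wb"))
a=S["pixels"][160:290,60:190,::-1];b=W["pixels"][120:330,150:360,::-1]
cv2.imwrite("pics/m2.png",np.hstack([cv2.resize(a,(400,400)),cv2.resize(b,(400,400))]))
p,R,s=pose();print(p.round(1),np.degrees(np.arctan2(R[1,2],R[0,2])).round(2),s["ft_force"].round(1),s["moment"].round(2),s["opening"])
```

```text
[ 501.8 -310.4  107.1] 3.03 [0.5 0.4 0.2] [-0.09  0.06  0.03] 0.25184285438946674
```

View pics/m2.png

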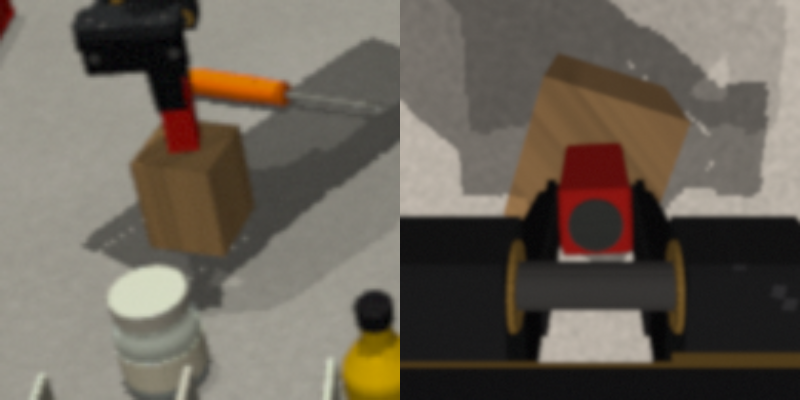

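The jaws hold the handle squarely, with the opening at 24 mm. Now I'll lift straight up.

Request:
{"name": "apply_moves", "arguments": {
  "increments": [
    [1,-5,0,0,0],
    [1,-10,0,0,0],
    [1,-15,0,0,0],
    [1,-20,0,0,0],
    [1,-20,0,0,0],
    [1,-20,0,0,0],
    [1,-20,0,0,0],
    [1,-20,0,0,0],
    [1,-5,0,0,0],
    [1,0,0,0,0]
  ]
}}

```text
t: 6.8
eef_pos: [501.9, -310.5, 243.0]
tcp_rot: [-0.674, 1.569, -0.621]
ft_force: [-0.4, 0.0, -0.2]
opening: 0.252
```

Request:
{"name": "apply_moves", "arguments": {
  "increments": [
    [1,0,15,4,0],
    [1,0,30,7,0],
    [1,0,35,8,0],
    [1,0,35,8,0],
    [1,0,35,8,0],
    [1,0,35,8,0],
    [1,0,35,8,0],
    [1,0,35,8,0],
    [1,0,35,8,0],
    [1,0,30,7,0]
  ]
}}

```text
t: 7.8
eef_pos: [558.1, 15.6, 241.1]
tcp_rot: [2.811, 1.569, 2.865]
ft_force: [-0.2, -0.5, -0.5]
opening: 0.254
```

Request:
{"name": "apply_moves", "arguments": {
  "increments": [
    [1,0,20,5,0],
    [1,0,10,0,0],
    [1,0,0,0,0],
    [1,0,0,0,0],
    [1,0,0,0,0]
  ]
}}

```text
t: 8.3
eef_pos: [562.0, 42.4, 242.0]
tcp_rot: [-2.884, 1.571, -2.832]
ft_force: [-0.2, 0.0, -1.8]
opening: 0.256
```

Run:
```python
from h import *
import pickle
W=snap("wrist");T=snap("top");S=snap("scene");pickle.dump(dict(wrist=W,top=T,scene=S),open("c3.pkl","wb"))
p,R,s=pose();print(p.round(1),R[:,0].round(4),np.degrees(np.arctan2(R[1,2],R[0,2])).round(2),s["ft_force"].round(1),s["moment"].round(2),s["opening"])
tip=p+R[:,0]*102;print(tip, need([563,43,240]))
def cr(c,X,r,n):
    u,v=np.round(proj(c,X)).astype(int);k=400/(2*r);print(n,u-r,v-r,k)
    return cv2.resize(c["pixels"][v-r:v+r,u-r:u+r,::-1],(400,400),interpolation=cv2.INTER_CUBIC)
cv2.imwrite("pics/m3.png",np.hstack([cr(S,[563,43,125],32,"S"),cr(W,[563,43,125],40,"W")]))
```

```text
[562.1  42.5 242.1] [ 1.e-04  0.e+00 -1.e+00] 2.97 [ 0.1  0.3 -1.6] [-0.09  0.08 -0.01] 0.2562823065892283
[562.14687659  42.46946415 140.1409022 ] [2.1 0.5 0.9]
S 236 171 6.25
W 212 142 5.0
```

View pics/m3.png

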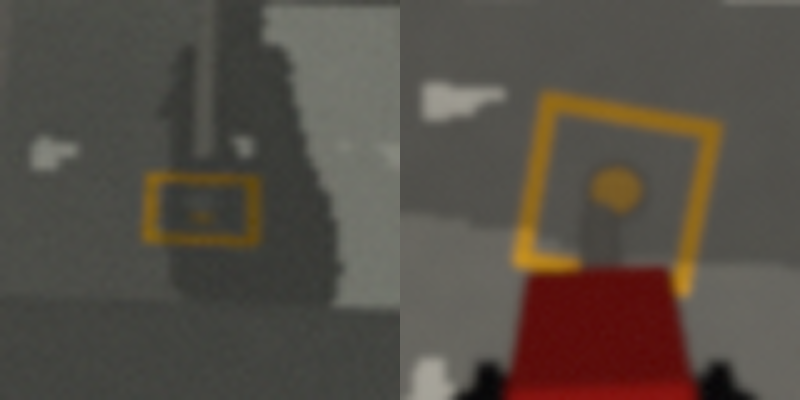

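Run:
```python
from h import *
import pickle
d=pickle.load(open("c3.pkl","rb"));W=d["wrist"];S=d["scene"];T=d["top"]
g=lambda x,y,ox,oy,k:(ox+(x+.5)/k-.5,oy+(y+.5)/k-.5)
print("hole W",atz(W,*g(216,189,212,142,5.),120)," frame W",np.mean([atz(W,*g(x,y,212,142,5.),120) for x,y in[(148,99),(318,128),(120,262),(284,290)]],0))
print("frame S",np.mean([atz(S,*g(x,y,236,171,6.25),120) for x,y in[(153,178),(257,181),(254,241),(150,239)]],0), "hole S",atz(S,*g(203,215,236,171,6.25),120))
for z in (140,145,160):
  for n,c,o in(("W",W,(212,142,5.)),("S",S,(236,171,6.25))):
    u,v=proj(c,[562.1,42.5,z]);print(z,n,(u+.5-o[0])*o[2],(v+.5-o[1])*o[2])
# enhanced crop
im=W["pixels"][150:200,225:285,::-1].astype(float);im=np.clip((im-20)*2.2,0,255).astype(np.uint8)
im2=S["pixels"][175:225,240:300,::-1].astype(float);im2=np.clip((im2-20)*2.2,0,255).astype(np.uint8)
q=lambda i:cv2.resize(i,(400,333),interpolation=cv2.INTER_CUBIC)
cv2.imwrite("pics/m3b.png",np.hstack([q(im2),q(im)]))
```

```text
hole W [565.7542544   45.34821954 120.        ]  frame W [566.19299609  43.6829902  120.        ]
frame S [562.18637995  44.53980358 120.        ] hole S [565.71081058  43.97198654 120.        ]
140 W 199.93168586428538 221.77152628186732
140 S 199.8519179130742 165.82674781557375
145 W 199.87274553898914 227.49020570569883
145 S 200.1987372045697 154.64836004491946
160 W 199.68389926047465 245.8129978142412
160 S 201.25193068983015 120.70271323556571
```

View pics/m3b.png

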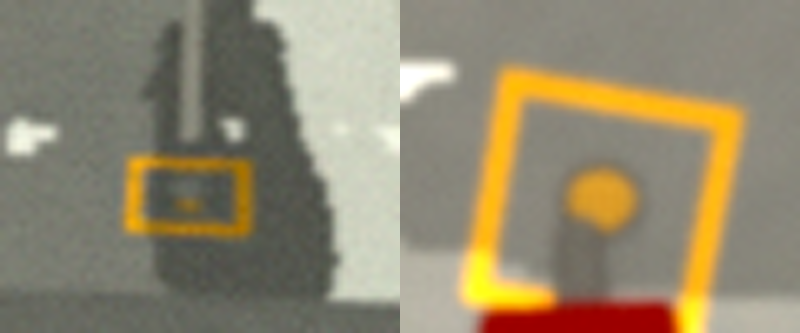

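The rod axis lies left of the hole centre in the wrist view: 582 against 602, which is about 3 mm in x. I'll shift it, lower the tip to just above the rim and look again.

Request:
{"name": "apply_moves", "arguments": {
  "increments": [
    [1,4,0.7,1.6,0],
    [1,5,0.6,1.5,0],
    [1,5,0,0,0],
    [1,0,0,0,0],
    [1,0,0,0,0],
    [1,0,0,0,0]
  ]
}}

```text
t: 9.05
eef_pos: [565.3, 44.7, 228.2]
tcp_rot: [0.245, 1.571, 0.297]
ft_force: [0.2, -1.1, -0.9]
opening: 0.253
```

Run:
```python
from h import *
import pickle
W=snap("wrist");T=snap("top");S=snap("scene");pickle.dump(dict(wrist=W,top=T,scene=S),open("c4.pkl","wb"))
p,R,s=pose();print(p.round(1),s["ft_force"].round(1))
e=lambda im:np.clip((im.astype(float)-20)*2.2,0,255).astype(np.uint8)
q=lambda i:cv2.resize(i,(400,333),interpolation=cv2.INTER_CUBIC)
cv2.imwrite("pics/m4.png",np.hstack([q(e(S["pixels"][175:225,240:300,::-1])),q(e(W["pixels"][150:200,225:285,::-1]))]))
for n,c,o in(("W",W,(225,150)),("S",S,(240,175))):
  for X in([*p[:2],p[2]-102],[*p[:2],120],[565.9,44.7,120]):
    print(n,((proj(c,X)+.5-o)*6.667).round(0))
```

```text
[565.3  44.7 228.3] [ 0.5  0.1 -1.2]
W [179. 243.]
W [179. 234.]
W [183. 234.]
S [193. 188.]
S [192. 202.]
S [193. 203.]
```

View pics/m4.png

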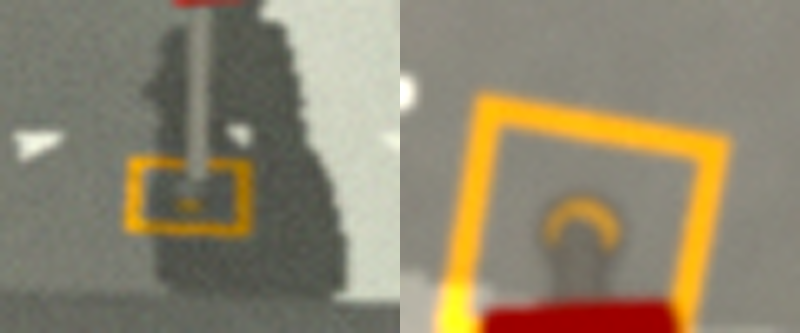

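The two views disagree in y: the wrist says aligned, while the scene shows the rod a few mm to +y. I'll measure both at sub-pixel level.

Run:
```python
from h import *
import pickle
for n in("c0","c3","c4"):
    d=pickle.load(open(n+".pkl","rb"))
    for cam,box in(("scene",(240,175,300,225)),("wrist",(215,140,300,215)),("top",(230,165,265,195))):
        c=d[cam]
        if n=="c0" and cam=="wrist" or n!="c0" and cam=="top": continue
        x0,y0,x1,y1=box; im=c["pixels"][y0:y1,x0:x1].astype(float)
        m=((im[...,0]>im[...,2]*1.6)&(im[...,1]>im[...,2]*1.25)).astype(np.uint8)
        k,l,st,ce=cv2.connectedComponentsWithStats(m)
        i=1+np.argmax(st[1:,4]); pts=np.argwhere(l==i)[:,::-1].astype(np.float32)
        q=cv2.minAreaRect(pts); print(n,cam,"frame",np.array(q[0])+[x0,y0],q[1],atz(c,q[0][0]+x0,q[0][1]+y0,120).round(1))
S=None
for n in("c3","c4"):
    S=pickle.load(open(n+".pkl","rb"))["scene"]; g=S["pixels"].astype(float).sum(2)/3
    for r in (range(178,197,3) if n=="c3" else range(180,202,2)): print(n,r,g[r,260:278].round(0).astype(int))
print([proj(S,[565.3,44.7,z]).round(1) for z in(126,136,146)])
```

```text
c0 scene frame [268.00253868 203.96446609] (18.66672706604004, 11.32828140258789) [561.8  44.3 120. ]
c0 top frame [246.44000053 177.92000103] (15.839193344116211, 15.839193344116211) [565.2  42.3 120. ]
c3 scene frame [267.80882454 203.98529434] (19.097429275512695, 11.351081848144531) [561.8  43.8 120. ]
c3 wrist frame [254.54800034 181.73600006] (37.65538787841797, 39.53368377685547) [565.6  42.5 120. ]
c4 scene frame [267.81176567 203.94706154] (19.097429275512695, 11.427780151367188) [561.7  43.8 120. ]
c4 wrist frame [251.83724976 185.58892441] (39.27548599243164, 39.1016960144043) [565.9  43.6 120. ]
c3 178 [77 76 77 75 73 66 63 72 80 78 70 62 58 57 60 60 59 63]
c3 181 [75 74 73 66 60 56 56 70 79 77 65 58 59 62 59 61 59 61]
c3 184 [74 75 72 67 58 54 59 73 81 80 65 59 58 60 58 59 59 59]
c3 187 [74 70 62 58 56 56 59 72 81 78 63 56 57 57 58 59 59 59]
c3 190 [73 70 70 63 57 57 59 71 80 77 62 58 57 56 57 57 59 60]
c3 193 [ 74  72  72  63  57  56  60  73  81  77  67  55  64  84 101  98  79  62]
c3 196 [74 74 72 63 58 57 58 63 65 61 58 57 55 58 69 71 63 57]
c4 180 [74 76 75 74 67 61 58 60 72 81 80 71 61 60 59 57 60 60]
c4 182 [74 75 73 69 61 57 57 61 72 79 80 70 63 60 59 59 58 60]
c4 184 [74 75 74 71 63 57 58 60 71 81 77 69 60 56 61 58 60 59]
c4 186 [75 74 72 62 56 60 58 58 69 80 78 66 59 58 59 58 60 60]
c4 188 [73 64 59 56 56 56 56 56 69 80 77 62 57 57 58 59 58 60]
c4 190 [72 71 69 62 54 56 54 57 71 82 78 66 58 57 60 59 59 58]
c4 192 [74 75 76 69 60 55 55 59 72 82 78 65 60 57 59 57 57 58]
c4 194 [ 73  74  71  65  57  57  52  60  71  81  76  62  54  61  85 100 100  79]
c4 196 [74 72 71 64 57 56 55 57 72 80 79 62 55 55 60 74 89 75]
c4 198 [79 78 77 71 64 60 59 61 74 81 78 69 61 61 60 60 58 58]
c4 200 [81 84 77 68 63 62 61 65 74 80 78 66 63 61 61 63 63 63]
[array([268.4, 202.8]), array([268.5, 199.2]), array([268.7, 195.7])]
```

Scene rod u is 269.2 against frame 267.8, so it says −3 mm. The wrist says −0.8 mm. I'll use −1.8 mm, which is inside the chamfer's capture by either, then descend gently and watch the force.

Request:
{"name": "apply_moves", "arguments": {
  "increments": [
    [1,0,-1.8,0,0],
    [1,2,0,0,0],
    [1,2,0,0,0],
    [1,2,0,0,0],
    [1,0,0,0,0]
  ]
}}

```text
t: 9.7
eef_pos: [565.2, 42.9, 221.8]
tcp_rot: [2.884, 1.57, 2.937]
ft_force: [1.1, -0.6, -1.5]
opening: 0.255
```

Request:
{"name": "apply_moves", "arguments": {
  "increments": [
    [1,1,0,0,0],
    [1,1,0,0,0],
    [1,0,0,0,0]
  ]
}}

```text
t: 10.0
eef_pos: [565.3, 42.9, 220.0]
tcp_rot: [2.302, 1.571, 2.355]
ft_force: [-0.4, 0.4, -0.9]
opening: 0.248
```

Request:
{"name": "apply_moves", "arguments": {
  "increments": [
    [1,1,0,0,0],
    [1,1,0,0,0],
    [1,0,0,0,0]
  ]
}}

```text
t: 10.3
eef_pos: [565.2, 42.9, 218.0]
tcp_rot: [2.573, 1.571, 2.626]
ft_force: [-0.8, 0.2, -2.0]
opening: 0.252
```

Request:
{"name": "apply_moves", "arguments": {
  "increments": [
    [1,1,0,0,0],
    [1,1,0,0,0],
    [1,0,0,0,0]
  ]
}}

```text
t: 10.6
eef_pos: [565.3, 42.9, 216.0]
tcp_rot: [2.539, 1.571, 2.592]
ft_force: [0.2, -0.6, 0.1]
opening: 0.254
```

Request:
{"name": "apply_moves", "arguments": {
  "increments": [
    [1,1,0,0,0],
    [1,1,0,0,0],
    [1,0,0,0,0]
  ]
}}

```text
t: 10.9
eef_pos: [565.2, 42.9, 214.0]
tcp_rot: [2.726, 1.571, 2.779]
ft_force: [0.9, 0.4, -1.7]
opening: 0.254
```

The tip is about 8 mm inside the hole with no side force. Now I'll feel for the pad in 3–4 mm steps.

Request:
{"name": "apply_moves", "arguments": {
  "increments": [
    [1,2,0,0,0],
    [1,2,0,0,0],
    [1,2,0,0,0],
    [1,1,0,0,0],
    [1,0,0,0,0]
  ]
}}

```text
t: 11.4
eef_pos: [565.2, 42.9, 206.9]
tcp_rot: [2.717, 1.57, 2.769]
ft_force: [0.4, 0.2, -0.7]
opening: 0.25
```

Request:
{"name": "apply_moves", "arguments": {
  "increments": [
    [1,2,0,0,0],
    [1,2,0,0,0],
    [1,0,0,0,0]
  ]
}}

```text
t: 11.7
eef_pos: [565.3, 42.9, 203.0]
tcp_rot: [0.721, 1.571, 0.774]
ft_force: [0.1, 0.4, -0.4]
opening: 0.254
```

Run:
```python
from h import *
import time
F=[]
for i in range(3): snap("wrist");p,R,s=pose();print(p.round(2),s["ft_force"].round(2))
```

```text
[565.3   42.91 203.08] [ 0.79 -0.62 -1.42]
[565.28  42.9  203.12] [ 0.6 -0.3 -1.2]
[565.28  42.91 203.14] [ 0.28  1.05 -0.67]
```

No contact yet.

Request:
{"name": "apply_moves", "arguments": {
  "increments": [
    [1,2,0,0,0],
    [1,2,0,0,0],
    [1,0,0,0,0]
  ]
}}

```text
t: 12.15
eef_pos: [565.6, 42.9, 199.7]
tcp_rot: [0.016, 1.569, 0.069]
ft_force: [-0.9, -0.2, 4.4]
opening: 0.255
```

Request:
{"name": "apply_moves", "arguments": {
  "increments": [
    [1,2,0,0,0],
    [1,2,0,0,0],
    [1,0,0,0,0]
  ]
}}

```text
t: 12.45
eef_pos: [565.6, 42.9, 195.6]
tcp_rot: [0.002, 1.569, 0.054]
ft_force: [0.2, 0.1, 4.8]
opening: 0.254
```

Contact: Fz changed from about −1.2 to +4.4 N near TCP z ≈ 201. I'll press on 1 mm at a time.

Request:
{"name": "apply_moves", "arguments": {
  "increments": [
    [1,1,0,0,0],
    [1,0,0,0,0],
    [1,0,0,0,0]
  ]
}}

```text
t: 12.75
eef_pos: [565.7, 42.9, 194.8]
tcp_rot: [0.002, 1.569, 0.055]
ft_force: [-1.5, 0.4, 5.4]
opening: 0.255
```

Run:
```python
from h import *
for i in range(4): c=snap("top");p,R,s=pose();print(p.round(2),s["ft_force"].round(2))
import pickle
a=pickle.load(open("c0.pkl","rb"))["top"]["pixels"].astype(int)
d=np.abs(c["pixels"].astype(int)-a).sum(2)[235:290,205:280]
print(((c["pixels"][...,2].astype(int)-c["pixels"][...,0])[225:290,205:280]>30).sum(), ((a[...,2]-a[...,0])[225:290,205:280]>30).sum())
```

```text
[565.69  42.92 194.84] [-0.18 -0.09  5.38]
[565.7   42.92 194.84] [-1.06  0.17  5.19]
[565.71  42.91 194.83] [-0.51  0.05  5.13]
[565.72  42.92 194.85] [-0.03  0.62  5.75]
0 0
```

Request:
{"name": "apply_moves", "arguments": {
  "increments": [
    [1,1,0,0,0],
    [1,0,0,0,0],
    [1,0,0,0,0]
  ]
}}

```text
t: 13.25
eef_pos: [565.7, 42.9, 193.9]
tcp_rot: [-0.016, 1.569, 0.037]
ft_force: [-0.4, 0.5, 5.0]
opening: 0.254
```

Request:
{"name": "apply_moves", "arguments": {
  "increments": [
    [1,0.8,0,0,0],
    [1,0,0,0,0],
    [1,0,0,0,0],
    [1,0,0,0,0],
    [1,0,0,0,0]
  ]
}}

```text
t: 13.75
eef_pos: [565.8, 42.9, 193.2]
tcp_rot: [0.001, 1.569, 0.054]
ft_force: [-0.3, 0.6, 6.5]
opening: 0.251
```

Run:
```python
from h import *
import pickle
c=snap("top");p,R,s=pose();print(p.round(2),s["ft_force"].round(2))
a=pickle.load(open("c0.pkl","rb"))["top"]["pixels"]
cv2.imwrite("pics/dr.png",np.hstack([cv2.resize(i[150:270,190:300,::-1],None,fx=3.5,fy=3.5) for i in(a,c["pixels"])]))
```

```text
[565.8   42.93 193.28] [-0.95  0.29  7.5 ]
```

View pics/dr.png

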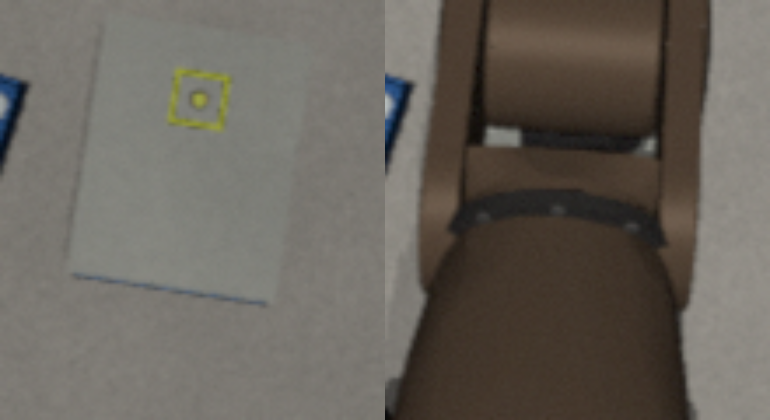

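The arm hides the drawer from the top camera, so I'll check with the wrist camera.

Run:
```python
from h import *
c=snap("wrist","w5.png");p,R,s=pose();print(s["t"],p.round(2),s["ft_force"].round(2))
for x in (0,.06):
  h=np.array([565.5,43,0]);a=np.radians(-6.2);ex=np.array([np.cos(a),np.sin(a),0]);ey=np.array([-ex[1],ex[0],0])
  print([proj(c,h-ex*(145+1000*x)+ey*q+[0,0,100]).round(0) for q in(-70,70)])
```

```text
13.85 [565.8   42.91 193.28] [-0.14  0.15  7.05]
[array([111., 228.]), array([116.,  96.])]
[array([ 56., 220.]), array([53., 86.])]
```

View pics/w5.png

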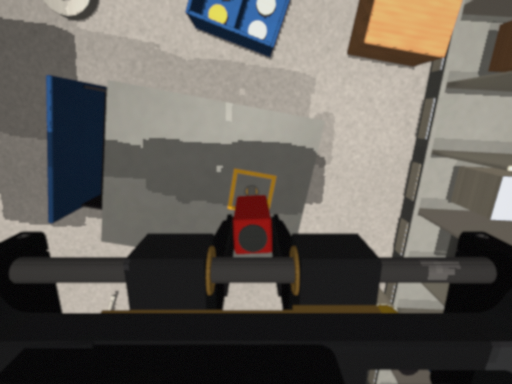

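The drawer is out: its blue front edge is at u≈48, against about 54 predicted for fully out. I'll hold another 1.5 s with the pin in the hole, comparing the front's position over time.

Run:
```python
from h import *
import cv2
a=cv2.imread("pics/w5.png").astype(int)
def e(i): 
    m=(i[...,0]-i[...,2]>40)[85:215,20:110]; return [20+int(np.argmax(r)) for r in m[::20]]
print(e(a))
for k in range(3):
    for j in range(10): c=snap("wrist")
    print(status.state()["t"],e(c["pixels"][:,:,::-1].astype(int)))
```

```text
[46, 47, 47, 48, 49, 48, 49]
14.35 [46, 47, 47, 48, 49, 48, 49]
14.85 [46, 47, 47, 48, 49, 48, 49]
15.35 [46, 47, 47, 48, 49, 48, 49]
```

It is stationary and fully out. Now I'll withdraw straight up and go back to the stand.

Request:
{"name": "apply_moves", "arguments": {
  "increments": [
    [1,-2,0,0,0],
    [1,-4,0,0,0],
    [1,-6,0,0,0],
    [1,-8,0,0,0],
    [1,-8,0,0,0],
    [1,-8,0,0,0],
    [1,-8,0,0,0],
    [1,-5,0,0,0],
    [1,0,0,0,0]
  ]
}}

```text
t: 16.25
eef_pos: [565.5, 42.9, 242.1]
tcp_rot: [-0.033, 1.57, 0.02]
ft_force: [-0.1, 0.8, -0.5]
opening: 0.252
```

```bash
python3 -c "
from h import *
for i in range(3): snap('wrist')
p,R,s=pose();print(p,s['ft_force'],need([501.8,-310.4,p[2]]))"
```

```text
[565.13130399  42.87649834 241.02872812] [-0.66877934  0.47957259 -0.7885432 ] [  -0.  -349.4  -81.9]
```

Request:
{"name": "apply_moves", "arguments": {
  "increments": [
    [1,0,-20,-4,0],
    [1,0,-35,-8,0],
    [1,0,-35,-8,0],
    [1,0,-35,-9,0],
    [1,0,-35,-9,0],
    [1,0,-35,-9,0],
    [1,0,-35,-9,0],
    [1,0,-35,-8,0],
    [1,0,-35,-8,0],
    [1,0,-29,-6,0]
  ]
}}

```text
t: 17.4
eef_pos: [504.1, -291.5, 240.9]
tcp_rot: [2.442, 1.57, 2.494]
ft_force: [1.2, -0.5, -1.3]
opening: 0.251
```

Request:
{"name": "apply_moves", "arguments": {
  "increments": [
    [1,5,-20,-4,0],
    [1,15,0,0,0],
    [1,15,0,0,0],
    [1,10,0,0,0],
    [1,0,0,0,0],
    [1,0,0,0,0],
    [1,0,0,0,0]
  ]
}}

```text
t: 18.1
eef_pos: [502.2, -310.0, 197.0]
tcp_rot: [-0.622, 1.57, -0.569]
ft_force: [-0.2, -0.8, -1.3]
opening: 0.255
```

Run:
```python
from h import *
W=snap("wrist");S=snap("scene");p,R,s=pose();print(p,s["ft_force"],need([501.8,-310.2,107.1]))
o=[]
for c,r,zz in((S,30,95),(W,40,90)):
    u,v=np.round(proj(c,[501.8,-310.2,zz])).astype(int);k=400/(2*r)
    print(((proj(c,[*p[:2],p[2]-102])+.5-[u-r,v-r])*k).round(),((proj(c,[501.8,-310.2,85])+.5-[u-r,v-r])*k).round())
    im=c["pixels"][v-r:v+r,u-r:u+r,::-1].astype(float)*1.5
    o.append(cv2.resize(np.clip(im,0,255).astype(np.uint8),(400,400),interpolation=cv2.INTER_CUBIC))
cv2.imwrite("pics/m6.png",np.hstack(o))
```

```text
[ 502.10571908 -309.9657614   196.94253657] [-0.52127535  0.11125446 -1.32741101] [89.8 -0.2 -0.4]
[201. 203.] [206. 225.]
[203. 207.] [202. 197.]
```

View pics/m6.png

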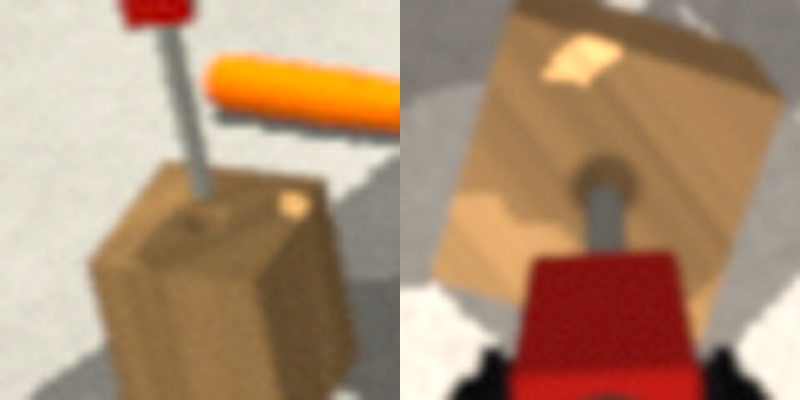

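In the wrist view the rod axis (604) sits over the hole centre (605,188). Now I'll descend.

Request:
{"name": "apply_moves", "arguments": {
  "increments": [
    [1,3,0,0,0],
    [1,3,0,0,0],
    [1,3,0,0,0],
    [1,3,0,0,0],
    [1,3,0,0,0],
    [1,3,0,0,0],
    [1,0,0,0,0]
  ]
}}

```text
t: 18.9
eef_pos: [501.7, -309.8, 177.8]
tcp_rot: [2.3, 1.57, 2.353]
ft_force: [0.0, -0.7, -1.0]
opening: 0.254
```

Request:
{"name": "apply_moves", "arguments": {
  "increments": [
    [1,5,0,0,0],
    [1,8,0,0,0],
    [1,8,0,0,0],
    [1,8,0,0,0],
    [1,8,0,0,0],
    [1,8,0,0,0],
    [1,8,0,0,0],
    [1,8,0,0,0],
    [1,5,0,0,0],
    [1,0,0,0,0]
  ]
}}

```text
t: 19.9
eef_pos: [501.6, -309.8, 111.5]
tcp_rot: [2.349, 1.57, 2.402]
ft_force: [-0.0, 0.1, -1.3]
opening: 0.254
```

Request:
{"name": "apply_moves", "arguments": {
  "increments": [
    [1,1,0,0,0],
    [1,1,0,0,0],
    [1,1,0,0,0],
    [1,0.5,0,0,0],
    [1,0,0,0,0],
    [1,0,0,0,0]
  ]
}}

```text
t: 20.5
eef_pos: [501.9, -310.0, 108.9]
tcp_rot: [0.014, 1.571, 0.067]
ft_force: [0.3, 0.6, -0.2]
opening: 0.254
```

Request:
{"name": "apply_moves", "arguments": {
  "increments": [
    [1,0.5,0,0,0],
    [1,0,0,0,0],
    [1,0,0,0,0]
  ]
}}

```text
t: 20.8
eef_pos: [501.9, -309.9, 108.3]
tcp_rot: [0.611, 1.571, 0.664]
ft_force: [-0.4, 0.2, -0.8]
opening: 0.252
```

Request:
{"name": "apply_moves", "arguments": {
  "increments": [
    [1,0.6,0,0,0],
    [1,0,0,0,0],
    [1,0,0,0,0]
  ]
}}

```text
t: 21.1
eef_pos: [501.8, -309.9, 107.7]
tcp_rot: [1.571, 1.571, 1.624]
ft_force: [0.0, -0.7, -0.7]
opening: 0.255
```

Request:
{"name": "apply_moves", "arguments": {
  "increments": [
    [1,0.4,0,0,0],
    [1,0,0,0,0],
    [1,0,0,0,0]
  ]
}}

```text
t: 21.4
eef_pos: [501.9, -309.9, 107.3]
tcp_rot: [1.074, 1.571, 1.127]
ft_force: [-0.2, 0.3, -1.3]
opening: 0.25
```

Within about 0.2 mm of the original seat height, so I'll release and then retreat upward.

Request:
{"name": "apply_moves", "arguments": {
  "increments": [
    [0.9,0,0,0,0],
    [0.7,0,0,0,0],
    [0.4,0,0,0,0],
    [0,0,0,0,0],
    [0,0,0,0,0],
    [0,0,0,0,0],
    [0,0,0,0,0],
    [0,0,0,0,0],
    [0,0,0,0,0],
    [0,0,0,0,0]
  ]
}}

```text
t: 22.4
eef_pos: [501.9, -310.0, 107.3]
tcp_rot: [0.874, 1.571, 0.927]
ft_force: [-0.2, 0.9, -1.4]
opening: 0.921
```

Request:
{"name": "apply_moves", "arguments": {
  "increments": [
    [0,-5,0,0,0],
    [0,-15,0,0,0],
    [0,-20,0,0,0],
    [0,-20,0,0,0],
    [0,-20,0,0,0],
    [0,-20,0,0,0],
    [0,-20,0,0,0],
    [0,-10,0,0,0],
    [0,0,0,0,0],
    [0,0,0,0,0]
  ]
}}

```text
t: 23.4
eef_pos: [501.6, -309.8, 236.7]
tcp_rot: [2.331, 1.57, 2.383]
ft_force: [-0.4, 0.1, 0.1]
opening: 1.001
```

Run:
```python
from h import *
import pickle
S=snap("scene","s7.png",k=1.5);T=snap("top");p,R,s=pose();print(s["t"],p,s["ft_force"],s["opening"])
a=pickle.load(open("c0.pkl","rb"))
def red(c,b):
    x0,y0,x1,y1=b;i=c["pixels"][y0:y1,x0:x1].astype(int);m=(i[...,0]>2.2*i[...,1])&(i[...,0]>2.2*i[...,2])&(i[...,0]>50);q=np.argwhere(m);return q.mean(0)[::-1]+[x0,y0],len(q),q.min(0)+[y0,x0],q.max(0)+[y0,x0]
b=(98,180,135,222)
for c in(a["scene"],S): print(red(c,b))
# bystanders: scene image difference
for n,c0,c1 in(("scene",a["scene"],S),("top",a["top"],T)):
    d=(np.abs(c0["pixels"].astype(int)-c1["pixels"]).sum(2)>60).astype(np.uint8)
    k,l,st,ce=cv2.connectedComponentsWithStats(d);print(n,[list(map(int,x)) for x in st[1:] if x[4]>25])
```

```text
23.5 [ 501.53385953 -309.73555918  236.23987957] [ 1.17969033 -0.02356955  0.19459152] 0.9970352780908701
(array([119.44488189, 196.35433071]), 254, array([185, 111]), array([209, 134]))
(array([119.6124031, 197.1627907]), 258, array([186, 112]), array([209, 134]))
scene [[31, 0, 75, 53, 1482], [41, 0, 17, 5, 45], [416, 0, 75, 103, 3034], [107, 7, 6, 24, 67], [285, 25, 27, 39, 556], [240, 38, 9, 15, 65], [66, 52, 54, 104, 3243], [250, 53, 16, 14, 88], [204, 58, 10, 7, 34], [210, 65, 4, 11, 38], [244, 69, 14, 23, 174], [256, 70, 179, 108, 6304], [199, 73, 5, 21, 69], [238, 80, 11, 12, 48], [205, 97, 28, 20, 146], [241, 135, 61, 37, 1375], [209, 139, 36, 13, 208], [409, 145, 61, 26, 858], [205, 148, 38, 9, 92], [84, 163, 154, 99, 4091], [111, 186, 10, 6, 43], [103, 198, 35, 19, 283]]
top [[83, 0, 383, 42, 12902], [489, 12, 7, 25, 58], [0, 32, 512, 352, 127712], [123, 34, 28, 67, 682], [152, 35, 139, 70, 2690], [292, 39, 28, 67, 895], [321, 40, 28, 67, 374], [350, 41, 90, 69, 2152], [150, 44, 19, 33, 417], [182, 47, 18, 32, 484], [239, 47, 24, 34, 628], [271, 51, 21, 32, 486], [165, 169, 8, 9, 51], [0, 171, 56, 53, 2010], [174, 173, 9, 8, 53], [184, 176, 9, 8, 53], [160, 186, 7, 8, 42], [169, 190, 8, 7, 46], [179, 192, 8, 8, 45], [319, 199, 16, 16, 119], [504, 216, 7, 9, 29]]
```

View pics/s7.png

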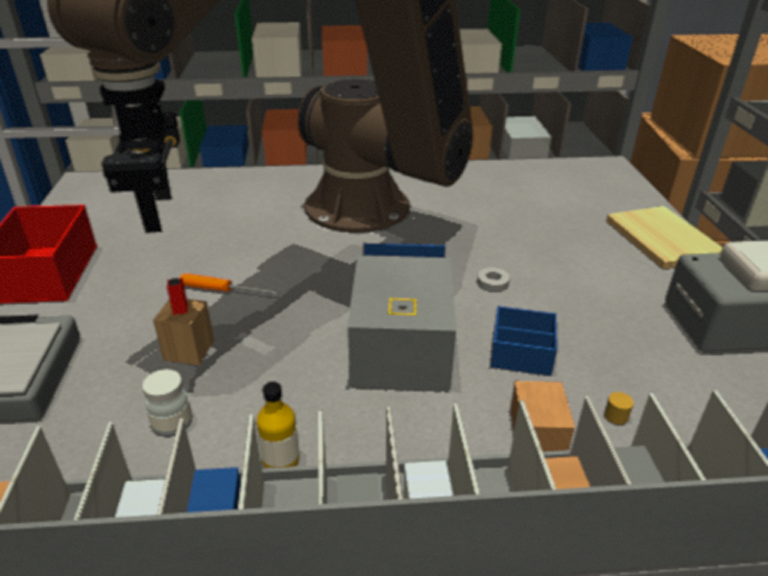

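The pin is seated upright in its stand at (177,297), the drawer is out at (403,250), the bystanders are where they were, and the gripper is well clear. Handing in.

```bash
python3 -c "
from cell import env
print(env.job_done())"
```

```text
the job is handed in; nothing more can be done
None
```

The blue drawer is fully out and the release pin is back upright in its stand. I handed the job in at about 23.5 s of robot time, under the 56 s limit.

- **Catch:** I felt the catch about 21 mm below the top. It took at most about 9 N in the readings, against the 30 N limit.
- **Drawer:** I kept the pin in the hole for about 1.5 s after first seeing the drawer out. Its front edge did not move over that time. It sat at about the predicted fully-out position, 46–49 px against 53–56 px.
- **Pin:** I released it with the tool within about 0.2 mm of the height at which I first gripped it. The handle's red patch in the scene image is within 0.8 px of where it started.
- **Bystanders:** In the last picture nothing else on the bench appears to have moved, and the gripper was open, about 130 mm above where it let go of the pin.

**Disagreement:** before insertion, the wrist and scene cameras differed by about 2 mm on where the hole was in y. I used a position between the two, and the pin went in with no side force.

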